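# Draw the filter plate for a lamp check

## Task

Lift the flap of the metal filter box up to upright or beyond and leave it standing open, then draw the filter plate with the flat bar pull up out of its slot; leave the plate with the round knob in the box. Finish while holding the filter plate still and upright in front of the middle of the inspection lamp, its broad face square to the lamp and about 9 cm from it, touching nothing but the gripper. Do not bump the lamp, and do not shift anything else on the table.

Things in the scene. Friction and masses are not known exactly. Their poses are not given: they have to be found in the camera images.
- fbox: fixed sheet-metal filter box, 140 (x) x 156 (y) x 124 mm (z), 5 mm walls, open on top under the flap. Origin at the centre of its underside, on the table; its x points to the hinge side, its y along the hinge, z up. Two upright slots side by side, at 10 mm and -36 mm along its x, each holding one plate that stands on the 5 mm floor with its 140 mm width along y
- flap (a joint): flap of the filter box in rad: 0 shut, about 1.57 standing upright, 1.95 its stop; the hinge is stiff (0.24 N m) and the flap stays at any angle. The flap may start up to 0.2 rad ajar
- flap_hinge (a point): point on the flap's hinge line, mid-width, at the box's far (+x) top edge, 124 mm above the table
- flap_pull (a point): centre of the pull on the flap: a black lying barrel 36 mm long (along the hinge, flat ends) and 16 mm in diameter on a thin stem, its axis 29 mm above the flap's upper face and, when shut, 112 mm from the hinge towards the box's -x side and 36 mm above the hinge. The flap is a steel sheet 146 x 160 x 6 mm. Pinched by its flat ends, the barrel can turn between the fingers as the flap swings up
- filter_mid (a point): centre of the filter plate's body, steel with paper pleats, 12 mm thick (its x) x 140 mm wide (its y) x 80 mm tall (z), 0.13 to 0.24 kg. On top in the middle it has a flat bar pull, 36 mm wide (y) x 10 mm thick (x) x 34 mm tall, whose top is 74 mm above this point and about 5 mm under the shut flap. It stands loose (2 to 3 mm play) in one of the two slots, which one varies; axes as the box's
- screen_mid (a point): centre of the other plate's body, same size and material, but with a round knob (24 mm across, its top 68 mm above this point) in place of the bar pull; it stands in the other slot and stays there
- lamp: fixed inspection lamp on a foot, 250 mm tall. Origin on the table below the front of its luminous face; its -x axis points out of the face, z up
- lamp_face (a point): centre of the lamp's white face (face 150 mm wide along y, 100 mm tall; housing 170 x 120 mm), 190 mm above the table; -x points out of the face towards the place where the plate is to be held
- spacer: steel spacer ring, 60 mm across, 20 mm tall, flat on the table; origin at the centre of its underside; not part of the job
- wrench: steel wrench about 170 mm long lying flat on the table; not part of the job
- tin: steel can, 70 mm across, 85 mm tall, standing; origin at the centre of its underside; not part of the job
- glue: white glue bottle, 60 mm across, 170 mm tall, standing; origin at the centre of its underside; not part of the job
- brush: hand brush about 200 mm long lying on the table; not part of the job
- pushstick: flat plywood push stick 240 x 35 x 18 mm lying on the table; not part of the job
There are look-alikes about, which are no part of the job. What is shaped like the fbox but yellow is not meant.

How it is judged (in metres and radians):
On the way, in this order (a step that is already met when the one before it is completed fails the run):
1. the flap is lifted to about upright while both plates are still in the box (value of joint flap above 1.3 rad and horizontal distance between each of filter_mid, screen_mid and fbox below 0.055 m and height (world z) of each of filter_mid, screen_mid below 0.06 m), for 0.2 s.
2. the filter plate is drawn clear above the box's rim, held by the gripper, the flap open (z of filter_mid in the frame of fbox above 0.165 m and horizontal distance between filter_mid and fbox below 0.12 m and contact force between filter and the fingers above 0.5 N and value of joint flap above 1.3 rad), for 0.1 s.
At the end, for the whole second after the job is handed in: Filter plate held in the gripper, at rest, touching neither box nor lamp, centre 45-140 mm before the lamp face and within 35 mm of its middle sideways and in height, face square within 0.26 rad, upright within 0.21 rad; flap open past 1.3 rad; the round-knob plate still in the box (contact force between filter and the fingers above 0.5 N and linear speed of filter below 0.03 m/s and angular speed of filter below 0.3 rad/s and contact force between filter and fbox below 0.1 N and contact force between filter and lamp below 0.1 N and x of filter_mid in the frame of lamp_face between -0.14 and -0.045 m and y of filter_mid in the frame of lamp_face between -0.035 and 0.035 m and z of filter_mid in the frame of lamp_face between -0.035 and 0.035 m and angle between the x axis of filter_mid and the x axis of lamp_face, either way round below 0.26 rad and angle between filter_mid's own z axis and vertical below 0.21 rad and horizontal distance between screen_mid and fbox below 0.055 m and height (world z) of screen_mid below 0.06 m and value of joint flap above 1.3 rad); the arm keeps its last pose, push and grip.
It fails at once if the plate with the round knob is pulled up (height (world z) of screen_mid above 0.085 m).
It fails at once if the lamp is bumped (over 4 N) (contact force between lamp and the arm above 4 N or contact force between lamp and the fingers above 4 N or contact force between lamp and filter above 4 N).
It fails at once if another thing on the table is shifted more than 40 mm (distance of any of spacer, wrench, tin, glue, brush, pushstick from where it was at the start of the episode above 0.04 m).
It also fails if it takes over 58 s, if anything falls off the work surface, if the arm or the gripper's body presses on something with over 40 N, if the wrist force passes 120 N, or if a joint passes its speed limit or range.

## Robot

A 6-joint arm with a two-finger parallel gripper is mounted at the origin on the work surface. World frame = base frame: x ahead of the robot, y to its left, z up, the work surface at z = 0. Lengths are in m, angles in degrees, forces in N, time in s.
With the tool pointing down it reaches from about 0.35 to 0.875 m from the base axis. Payload 4.2 kg.
Tool frame: the origin (TCP) lies midway between the tips of the shut fingers; the grasp point (between the pads) lies 19 mm behind it; z points along the fingers, y is the direction in which the jaws open and shut (so a half turn about z gives the same grasp; the last joint's range is limited). The gripper opens to 87 mm and grips with 3 to 60 N. Pads are 19 mm wide; open, the fingers measure 117 mm over their backs; the gripper's body (75 mm by 190 mm) begins 51 mm behind the grasp point.
Start: joints at [91.478, 22.042, 0.453, 0, -68.411, -14.817], TCP at [0.144, 0.608, 0.223] pointing down, gripper open.
Joint ranges: [-179.83, 179.83], [-69.29, 118.12], [-61.27, 80.66], [-181.25, 117.63], [-171.15, -9.14], [-177.46, 177.46]. Speed limits (degrees/s): [159.86, 159.86, 180, 180, 180, 180].

## Interface

Orientations are given as a 3x3 rotation matrix whose columns are the frame's x, y, z axes.
In Python, from station import sense, capture, get_calibration, finish_job, spot_in, spot_point gives the robot as it stands.
- The arm moves only by the shell command python3 -m inch 'ROWS'. ROWS is JSON, a list of rows, each an object with "fingers": the finger opening in cm, from 0 to 8.7; "delta_pos": the shift along the tool's x, y, z in cm, a list of three; "spin": the turn about the tool's z in degrees. In form: [{"fingers": fingers, "delta_pos": [dx, dy, dz], "spin": spin}, ...]. A call has 1 to 20 rows; each row is the pose to reach, as a shift and turn from the pose commanded when the call began, along the tool's axes at that moment; what a row does not reach only later rows make up. A row lasts 1/10 s, in which the tool goes at most 50 mm and 8.59 degrees, less where a joint would pass 70% of its speed; a pose out of reach is approached as far as the arm can. A call with a gripper value outside its range is refused whole. The fingers move at their own pace and stop on an object; the grip force is fixed at half the most. Time passes only in rows, so rows that repeat a pose let the fingers close. It gives the time, the measured TCP pose, the force and the opening at its end, in the units of the state.
- sense(): the state, without advancing time (a new reading comes with each control period).
- capture(name): name is "scene" or "top"; returns the picture (480x640x3 uint8, red, green, blue); there is no depth.
- get_calibration(name): a dict with "K" (3x3 intrinsics, pixels), "T" (4x4, takes a point from camera to world coordinates). Camera axes: x right, y up, looking along -z (the intrinsics and any distortion apply to the point x, -y, -z); pixel columns grow to the right and rows downward; lengths in m; the calibration is good to about 2 mm. A picture is of the moment at which its call begins. get_calibration takes no time and is no camera call.
- finish_job(): hands the job in, once; it reports no verdict.
Trained networks look in the newest picture that a camera, given by its name, has taken for a name from the list of things; names that differ only in an ending like _2 or _b are one class to them, and where a whole thing is asked for, a point or a joint stands for the part that bears it (a point fixed in the world has none). Each returns a list of dicts, best first, with "conf" (0 to 1); they miss things now and then, are a little off and sometimes report something else, mostly with a low value. They report only what shows in the picture. A call takes as long as a camera call. They do not tell look-alikes from the thing itself.
- spot_in(camera, target): "extent" ([left, top, right, bottom] as shares, 0 to 1, of the picture: columns of its width, rows of its height, round what is visible of it).
- spot_point(camera, target): "location" ([column, row] as shares, 0 to 1, of the picture: columns of its width, rows of its height: a listed point, or the origin of a listed thing).
The state is a dict: "time_s": time; "joints": joint angles; "joint_velocities": joint speeds; "effort": joint torques, N m; "tcp_pos": TCP position; "ee_rot": TCP orientation; "wrist_force": force on the tool from outside, world axes, zero at the start; "moment": the same for the moment, N m; "gripper_width": opening from 0.0 (shut) to 1.0 (fully open).
Only numpy, scipy, OpenCV 4.12 (cv2) and the standard library are available. Lean on these libraries where they do the work, as an engineer would, in place of code of your own. Each camera call takes 0.05 s, during which the arm holds its last target.

## Working session

There is one attempt and no reset: what is moved stays moved. The work goes in short steps, Python scripts to look and compute and a shell command to move; the robot and the scene stay as the last step left them, time stands still between calls to the robot, and variables do not carry over. Pictures are saved under pics/ and viewed, and the job is handed in when it is done.

```bash
ls; mkdir -p pics
python3 - <<'E'
from station import *
import cv2,numpy as np
for n in("scene","top"):
    im=capture(n);cv2.imwrite(f"pics/{n}0.png",im[:,:,::-1]);c=get_calibration(n);print(n,np.round(c["K"],1).tolist(),np.round(c["T"],4).tolist(),[k for k in c])
s=sense();print(s)
E
```

```text
pics
scene [[521.1, 0.0, 312.0], [0.0, 521.1, 233.3], [0.0, 0.0, 1.0]] [[-0.999, 0.0431, -0.0136, 0.5167], [-0.0427, -0.7994, 0.5993, 0.6837], [0.0149, 0.5993, 0.8004, 1.1525], [0.0, 0.0, 0.0, 1.0]] ['K', 'T']
top [[443.1, 0.0, 317.8], [0.0, 443.1, 236.2], [0.0, 0.0, 1.0]] [[-0.0202, 0.9969, -0.0764, 0.4517], [-0.9998, -0.0195, 0.0101, -0.0422], [0.0086, 0.0766, 0.997, 1.1171], [0.0, 0.0, 0.0, 1.0]] ['K', 'T']
{'time_s': 0.1, 'joints': array([ 9.14792694e+01,  2.20861102e+01,  3.87184644e-01, -2.60070652e-02,
       -6.84109900e+01, -1.48183378e+01]), 'joint_velocities': array([-0.04036622, -0.07800322,  0.12830882,  0.1205146 ,  0.01643561,
       -0.02236469]), 'effort': array([-2.66119259e-04, -3.91687703e+01,  1.87936145e+01,  4.23187897e+00,
        1.34617285e-02, -7.93321351e-05]), 'tcp_pos': array([0.14403279, 0.60761926, 0.22156689]), 'ee_rot': array([[ 9.72983158e-01, -2.30875801e-01, -3.72402469e-04],
       [-2.30876086e-01, -9.72981250e-01, -1.92860808e-03],
       [ 8.29283164e-05,  1.96248201e-03, -9.99998071e-01]]), 'wrist_force': array([0.2624689 , 0.05899408, 0.39801073]), 'moment': array([ 0.01646219, -0.04284694, -0.00073485]), 'gripper_width': 0.9977597049966288}
```

View pics/scene0.png

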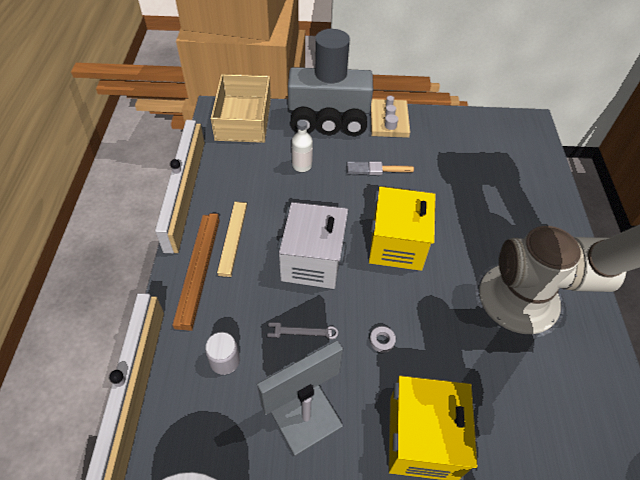

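View pics/top0.png

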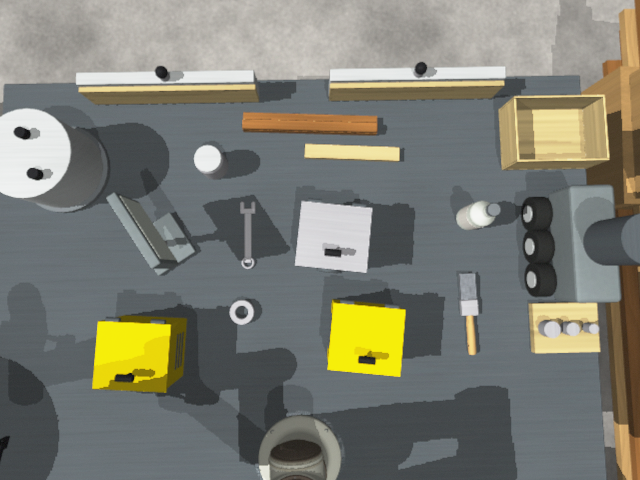

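Candidates by shape: the grey box at scene (313,243) / top (334,237), and two yellow ones at scene (402,228) and (432,428), top (367,338) and (138,355). The task wants the grey one. I'll crop it and the lamp close up.

```bash
cat > h.py <<'E'
import numpy as np,cv2
from station import *
def proj(n,P):
    c=get_calibration(n);K=np.array(c["K"]);T=np.array(c["T"])
    P=np.atleast_2d(P);p=(P-T[:3,3])@T[:3,:3];p=p*[1,-1,-1];q=p@K.T;return q[:,:2]/q[:,2:]
def ray(n,uv):
    c=get_calibration(n);K=np.array(c["K"]);T=np.array(c["T"])
    d=np.linalg.solve(K,[uv[0],uv[1],1])*[1,-1,-1];return T[:3,3],T[:3,:3]@d
def atz(n,uv,z):
    o,d=ray(n,uv);return o+d*(z-o[2])/d[2]
def tri(a,b):
    (o1,d1),(o2,d2)=ray("scene",a),ray("top",b)
    A=np.stack([d1,-d2],1);t=np.linalg.lstsq(A,o2-o1,rcond=None)[0]
    p,q=o1+d1*t[0],o2+d2*t[1];return (p+q)/2,np.linalg.norm(p-q)
E
python3 - <<'E'
from h import *
a=cv2.imread("pics/scene0.png");b=cv2.imread("pics/top0.png")
A=cv2.resize(a[190:300,265:365],None,fx=4,fy=4,interpolation=2);B=cv2.resize(b[185:295,285:385],None,fx=4,fy=4,interpolation=2)
cv2.imwrite("pics/boxc.png",np.hstack([A,B]))
A=cv2.resize(a[330:470,245:365],None,fx=3.3,fy=3.3,interpolation=2);B=cv2.resize(b[170:310,90:210],None,fx=3.3,fy=3.3,interpolation=2)
cv2.imwrite("pics/lampc.png",np.hstack([A,B]))
for t in("fbox","flap_hinge","flap_pull","flap","lamp","lamp_face"):
  for n in("scene","top"):
    print(t,n,[(round(r["conf"],2),np.round(np.array(r["location"])*[640,480],1).tolist()) for r in spot_point(n,t)])
E
```

```text
fbox scene [(0.91, [312.4, 261.9]), (0.72, [419.0, 439.2]), (0.65, [400.2, 241.9])]
fbox top [(0.84, [361.1, 333.0]), (0.78, [152.3, 348.8]), (0.74, [329.6, 241.8])]
flap_hinge scene [(0.92, [397.3, 418.7]), (0.9, [286.5, 225.8]), (0.76, [375.6, 209.2])]
flap_hinge top [(0.86, [332.4, 205.1]), (0.79, [134.5, 324.1]), (0.69, [364.8, 305.6])]
flap_pull scene [(0.77, [457.6, 420.3]), (0.75, [327.7, 223.0]), (0.58, [421.4, 206.1]), (0.23, [231.8, 238.2])]
flap_pull top [(0.97, [332.0, 250.9]), (0.83, [367.2, 360.6]), (0.76, [125.7, 379.1])]Traceback (most recent call last):
  File "<stdin>", line 9, in <module>
ValueError: it knows: brush, fbox, filter_mid, flap_hinge, flap_pull, glue, lamp, lamp_face, pushstick, screen_mid, spacer, tin, wrench
```

View pics/boxc.png

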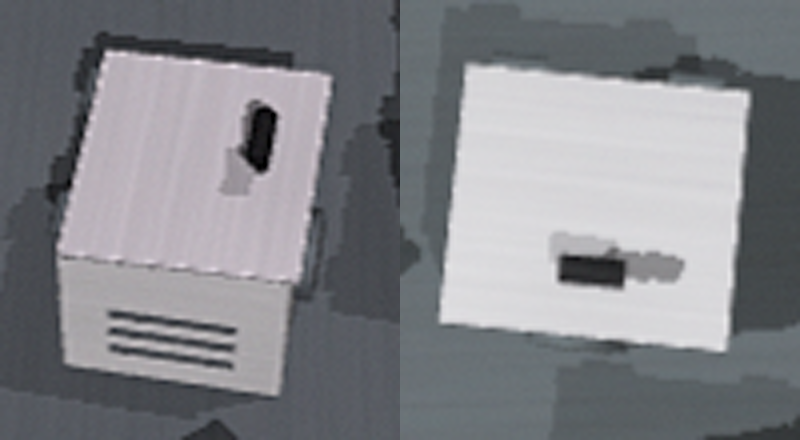

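View pics/lampc.png

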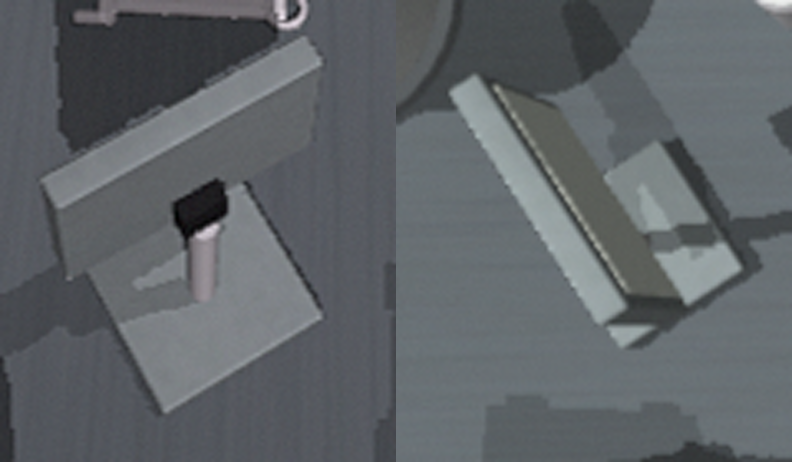

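Both crops confirm the grey box: its pull is on the near (-x) side, and the hinge is on the far side at the top of the picture. The lamp's white face is the sloping strip at top (140–200, 195–260), looking right and up in the picture, i.e. -y/+x.

Run:
```python
from h import *
for t in("lamp","lamp_face","filter_mid","screen_mid"):
  for n in("scene","top"):
    print(t,n,[(round(r["conf"],2),np.round(np.array(r["location"])*[640,480],1).tolist()) for r in spot_point(n,t)])
# box
T=lambda x,y:(285+(x-400)/4,185+y/4); S=lambda x,y:(265+x/4,190+y/4)
top=[T(465,65),T(750,90),T(727,352),T(440,323)]
sc=[S(105,52),S(332,73),S(293,283),S(60,255)]
# order in world: top img: TL=(+x,+y) TR=(+x,-y) BR=(-x,-y) BL(-x,+y); scene: left=+x, bottom=+y
w=[sc[0],None,None,None]
m={0:3,1:0,2:1,3:2}
for i in range(4): print("corner",i,*tri(sc[m[i]],top[i]),np.round(atz("top",top[i],.127),4))
print("pull",tri(S(262,137),T(592,270)))
for b in (S(65,363),S(278,395)): print("base",atz("scene",b,0))
# lamp housing top edge: scene back-top corners and top
L=lambda x,y:(245+x/3.3,330+y/3.3); M=lambda x,y:(90+(x-396)/3.3,170+y/3.3)
print("lamp front top",[np.round(atz("top",M(*p),.25),4) for p in((495,85),(630,295))])
print("lamp back top",[np.round(atz("top",M(*p),.25),4) for p in((450,92),(600,318))])
print("scene front top",[np.round(atz("scene",L(*p),.25),4) for p in((305,38),(42,180))])
print("scene back top",[np.round(atz("scene",L(*p),.25),4) for p in((322,65),(60,207))])
print("foot",[np.round(atz("top",M(*p),.015),4) for p in((657,142),(742,270),(625,348))],[np.round(atz("scene",L(*p),.015),4) for p in((243,183),(322,317),(165,412))])
```

```text
lamp scene [(0.93, [300.8, 405.5])]
lamp top [(0.64, [176.3, 236.5])]
lamp_face scene [(0.73, [296.4, 375.2])]
lamp_face top [(0.63, [148.6, 228.9])]
filter_mid scene [(0.48, [295.4, 370.5])]
filter_mid top []
screen_mid scene [(0.65, [378.2, 168.0])]
screen_mid top []
corner 0 [ 0.60704891 -0.0166295   0.13062687] 0.0006372611029251501 [ 0.6073 -0.0165  0.127 ]
corner 1 [ 0.59052938 -0.17666732  0.12893695] 0.0014869522339617375 [ 0.5901 -0.1768  0.127 ]
corner 2 [ 0.44489397 -0.15827989  0.13970852] 0.003218724842506552 [ 0.4432 -0.1597  0.127 ]
corner 3 [ 0.46565997 -0.00067396  0.13512048] 0.0064787116078337615 [ 4.625e-01 -1.000e-04  1.270e-01]
pull (array([ 0.48953035, -0.0837768 ,  0.16676034]), np.float64(0.0014361845252171194))
base [ 0.60902198 -0.02196378  0.        ]
base [ 0.47107323 -0.00512955  0.        ]
lamp front top [array([0.6056, 0.3368, 0.25  ]), array([0.4788, 0.2557, 0.25  ])]
lamp back top [array([0.6019, 0.3635, 0.25  ]), array([0.4656, 0.2732, 0.25  ])]
scene front top [array([0.4736, 0.2585, 0.25  ]), array([0.6139, 0.3481, 0.25  ])]
scene back top [array([0.4638, 0.2744, 0.25  ]), array([0.6027, 0.3624, 0.25  ])]
foot [array([0.6014, 0.3168, 0.015 ]), array([0.5032, 0.2526, 0.015 ]), array([0.4466, 0.3399, 0.015 ])] [array([0.503 , 0.2562, 0.015 ]), array([0.4487, 0.3427, 0.015 ]), array([0.5467, 0.4056, 0.015 ])]
```

Run:
```python
from h import *
print(tri((296.4,375.2),(148.6,228.9)),tri((300.8,405.5),(176.3,236.5)))
print("box",tri((312.4,261.9),(329.6,241.8)),"hinge",tri((286.5,225.8),(332.4,205.1)),"pull",tri((327.7,223),(332,250.9)))
s=sense();R=s["ee_rot"];P=s["tcp_pos"]
for t in([.144,.608,.42],[.489,-.084,.42],[.489,-.084,.3]):print(np.round(R.T@(np.array(t)-P)*100,2))
```

```text
(array([0.54682927, 0.30319601, 0.18767548]), np.float64(0.0031953351871560594)) (array([0.54163922, 0.300718  , 0.0085508 ]), np.float64(0.002332728705499581))
box (array([ 0.52677163, -0.08334647,  0.0010723 ]), np.float64(0.00864198531304663)) hinge (array([ 0.59507522, -0.08560689,  0.15062098]), np.float64(0.0026355991350324424)) pull (array([ 0.49459137, -0.08157977,  0.17367219]), np.float64(0.005204495272066054))
[-1.000e-02  2.000e-02 -1.974e+01]
[ 49.52  59.39 -19.75]
[49.52 59.39 -7.75]
```

```bash
python3 -m inch '[{"fingers":8.7,"delta_pos":[0,0,-3],"spin":0},{"fingers":8.7,"delta_pos":[0,0,-7],"spin":0},{"fingers":8.7,"delta_pos":[0,0,-11],"spin":0},{"fingers":8.7,"delta_pos":[2,2.4,-15],"spin":0},{"fingers":8.7,"delta_pos":[4,4.8,-18],"spin":-1},{"fingers":8.7,"delta_pos":[6,7.2,-20],"spin":-1},{"fingers":8.7,"delta_pos":[9,10.8,-20],"spin":-2},{"fingers":8.7,"delta_pos":[12,14.4,-20],"spin":-3},{"fingers":8.7,"delta_pos":[15,18,-20],"spin":-4},{"fingers":8.7,"delta_pos":[18,21.6,-20],"spin":-5},{"fingers":8.7,"delta_pos":[21,25.2,-20],"spin":-6},{"fingers":8.7,"delta_pos":[24,28.8,-20],"spin":-7},{"fingers":8.7,"delta_pos":[27,32.4,-20],"spin":-7},{"fingers":8.7,"delta_pos":[30,36,-20],"spin":-7},{"fingers":8.7,"delta_pos":[33,39.6,-20],"spin":-7},{"fingers":8.7,"delta_pos":[36,43.2,-20],"spin":-7},{"fingers":8.7,"delta_pos":[39,46.8,-20],"spin":-7},{"fingers":8.7,"delta_pos":[41,49.2,-20],"spin":-7},{"fingers":8.7,"delta_pos":[42,50.4,-20],"spin":-7},{"fingers":8.7,"delta_pos":[42,50.4,-20],"spin":-7}]'
```

```text
time_s: 2.8
tcp_pos: [0.437, 0.0192, 0.4223]
ee_rot: [[0.993, -0.114, -0.001], [-0.114, -0.993, -0.0], [-0.001, 0.0, -1.0]]
wrist_force: [-0.5, -0.4, 0.2]
gripper_width: 1.004
```

```bash
python3 -m inch '[{"fingers":8.7,"delta_pos":[1,1.5,0],"spin":0},{"fingers":8.7,"delta_pos":[3,4.5,0],"spin":0},{"fingers":8.7,"delta_pos":[5,7.5,1],"spin":0},{"fingers":8.7,"delta_pos":[6,9,4],"spin":0},{"fingers":8.7,"delta_pos":[6.4,9.6,8],"spin":0},{"fingers":8.7,"delta_pos":[6.4,9.6,12],"spin":0},{"fingers":8.7,"delta_pos":[6.4,9.6,15],"spin":0},{"fingers":8.7,"delta_pos":[6.4,9.6,17],"spin":0},{"fingers":8.7,"delta_pos":[6.4,9.6,17],"spin":0}]'
python3 - <<'E'
from h import *
a=capture("scene");b=capture("top")
cv2.imwrite("pics/a1.png",np.hstack([cv2.resize(a[100:320,220:420],None,fx=2,fy=2),cv2.resize(b[130:350,230:430],None,fx=2,fy=2)])[:,:,::-1])
print(sense()["tcp_pos"])
E
```

```text
time_s: 3.7
tcp_pos: [0.4876, -0.0809, 0.2498]
ee_rot: [[0.994, -0.11, -0.007], [-0.11, -0.994, -0.0], [-0.007, 0.001, -1.0]]
wrist_force: [-0.3, 0.1, 0.8]
gripper_width: 0.998
[ 0.49003382 -0.08115394  0.2534498 ]
```

View pics/a1.png

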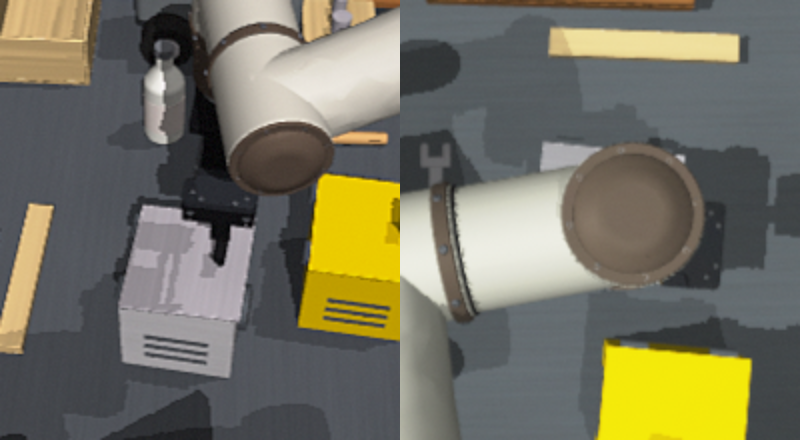

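The gripper sits straight above the pull (crop px 220,250), with its 190 mm body along the hinge. I'll descend and pinch the barrel.

```bash
python3 -m inch '[{"fingers":8.7,"delta_pos":[0,0.2,2],"spin":0},{"fingers":8.7,"delta_pos":[0,0.2,5],"spin":0},{"fingers":8.7,"delta_pos":[0,0.2,7.5],"spin":0},{"fingers":8.7,"delta_pos":[0,0.2,9],"spin":0},{"fingers":8.7,"delta_pos":[0,0.2,9.7],"spin":0},{"fingers":8.7,"delta_pos":[0,0.2,10],"spin":0},{"fingers":8.7,"delta_pos":[0,0.2,10],"spin":0}]'
python3 - <<'E'
from h import *
a=capture("scene")
cv2.imwrite("pics/a2.png",cv2.resize(a[170:310,250:390],None,fx=4,fy=4)[:,:,::-1])
print(sense()["tcp_pos"],sense()["wrist_force"])
E
```

```text
time_s: 4.5
tcp_pos: [0.4903, -0.0835, 0.1536]
ee_rot: [[0.994, -0.11, 0.002], [-0.11, -0.994, 0.0], [0.002, -0.0, -1.0]]
wrist_force: [0.3, -0.5, -0.6]
gripper_width: 0.997
[ 0.49031378 -0.08348874  0.15380941] [-1.1223253  -0.05323419  0.14660282]
```

View pics/a2.png

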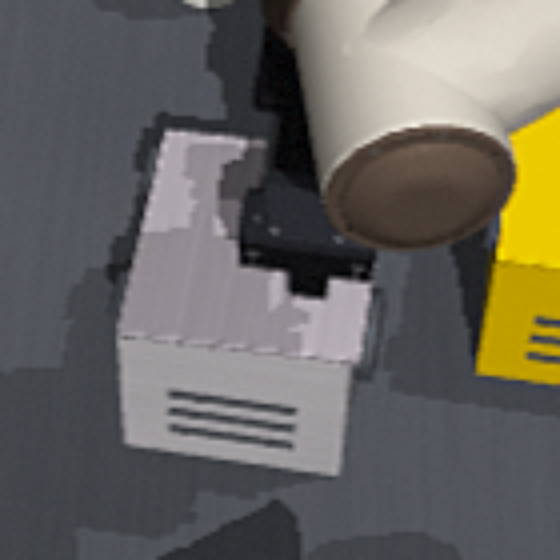

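The near finger comes down beside the flap's pull, which is hidden behind it. I'll go 3 mm lower and close.

```bash
python3 -m inch '[{"fingers":8.7,"delta_pos":[0,0,0.3],"spin":0},{"fingers":2,"delta_pos":[0,0,0.3],"spin":0},{"fingers":2,"delta_pos":[0,0,0.3],"spin":0},{"fingers":2,"delta_pos":[0,0,0.3],"spin":0},{"fingers":2,"delta_pos":[0,0,0.3],"spin":0},{"fingers":2,"delta_pos":[0,0,0.3],"spin":0},{"fingers":2,"delta_pos":[0,0,0.3],"spin":0},{"fingers":2,"delta_pos":[0,0,0.3],"spin":0},{"fingers":2,"delta_pos":[0,0,0.3],"spin":0},{"fingers":2,"delta_pos":[0,0,0.3],"spin":0}]'
```

```text
time_s: 5.55
tcp_pos: [0.4892, -0.0842, 0.1496]
ee_rot: [[0.994, -0.11, -0.0], [-0.11, -0.994, -0.001], [-0.0, 0.001, -1.0]]
wrist_force: [-0.2, -2.7, -1.2]
gripper_width: 0.406
```

Opening reads 35 mm, which matches the 36 mm barrel. I'll swing along the hinge arc (r = 117.6 mm, starting at 20.5°).

```bash
python3 -m inch '[{"fingers":2,"delta_pos":[0.2,0,-0.47],"spin":0},{"fingers":2,"delta_pos":[0.4,0,-0.94],"spin":0},{"fingers":2,"delta_pos":[0.64,0,-1.4],"spin":0},{"fingers":2,"delta_pos":[0.88,0,-1.85],"spin":0},{"fingers":2,"delta_pos":[1.16,0,-2.3],"spin":0},{"fingers":2,"delta_pos":[1.44,0,-2.71],"spin":0},{"fingers":2,"delta_pos":[2.07,0,-3.52],"spin":0},{"fingers":2,"delta_pos":[2.77,0,-4.27],"spin":0},{"fingers":2,"delta_pos":[2.77,0,-4.27],"spin":0}]'
python3 - <<'E'
from h import *
a=capture("scene")
cv2.imwrite("pics/a3.png",cv2.resize(a[130:310,230:390],None,fx=3,fy=3)[:,:,::-1])
E
```

```text
time_s: 6.45
tcp_pos: [0.5161, -0.0874, 0.1925]
ee_rot: [[0.994, -0.111, -0.003], [-0.111, -0.994, -0.001], [-0.003, 0.002, -1.0]]
wrist_force: [-1.5, -5.2, -0.5]
gripper_width: 0.413
```

View pics/a3.png

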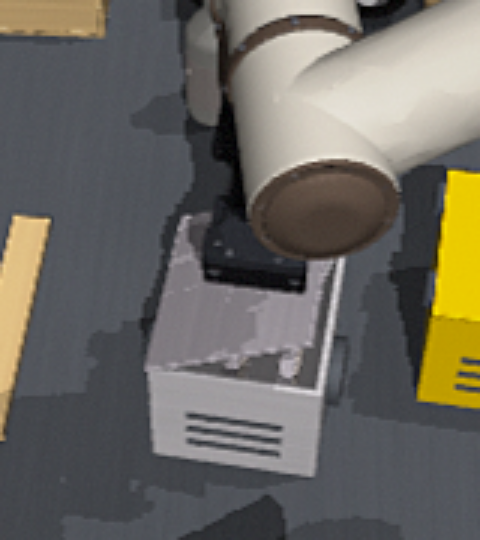

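The flap is rising, with the inside of the box and a plate visible at crop (290,360). I'll continue the arc.

```bash
python3 -m inch '[{"fingers":2,"delta_pos":[0.76,0,-0.69],"spin":0},{"fingers":2,"delta_pos":[1.58,0,-1.3],"spin":0},{"fingers":2,"delta_pos":[2.45,0,-1.85],"spin":0},{"fingers":2,"delta_pos":[3.37,0,-2.31],"spin":0},{"fingers":2,"delta_pos":[4.32,0,-2.7],"spin":0},{"fingers":2,"delta_pos":[5.3,0,-3],"spin":0},{"fingers":2,"delta_pos":[6.3,0,-3.21],"spin":0},{"fingers":2,"delta_pos":[7.32,0,-3.34],"spin":0},{"fingers":2,"delta_pos":[8.35,0,-3.37],"spin":0},{"fingers":2,"delta_pos":[9.37,0,-3.32],"spin":0},{"fingers":2,"delta_pos":[10.39,0,-3.18],"spin":0},{"fingers":2,"delta_pos":[11.39,0,-2.94],"spin":0},{"fingers":2,"delta_pos":[12.36,0,-2.63],"spin":0},{"fingers":2,"delta_pos":[13.31,0,-2.23],"spin":0},{"fingers":2,"delta_pos":[13.31,0,-2.23],"spin":0},{"fingers":2,"delta_pos":[13.31,0,-2.23],"spin":0}]'
python3 - <<'E'
from h import *
a=capture("scene")
cv2.imwrite("pics/a4.png",cv2.resize(a[130:310,230:390],None,fx=3,fy=3)[:,:,::-1])
E
```

```text
time_s: 8.1
tcp_pos: [0.6506, -0.1037, 0.2169]
ee_rot: [[0.994, -0.11, 0.004], [-0.11, -0.994, -0.004], [0.004, 0.003, -1.0]]
wrist_force: [0.5, -7.6, 1.6]
gripper_width: 0.406
```

View pics/a4.png

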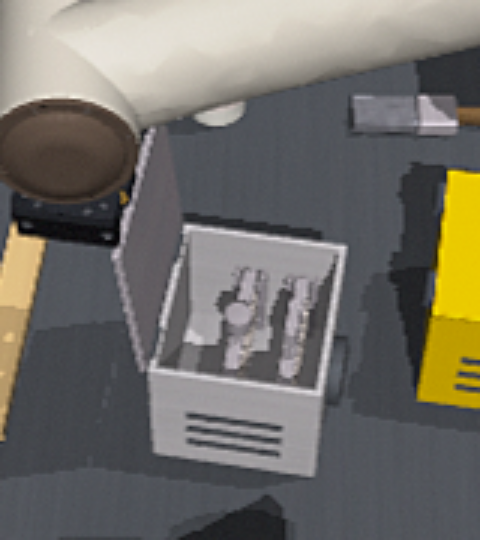

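The flap stands about upright. The round-knob plate is in the far slot (crop 240,315) and the flat-bar plate is in the near slot (crop 298,325). I'll release and rise.

```bash
python3 -m inch '[{"fingers":4.5,"delta_pos":[0,0,0],"spin":0},{"fingers":6,"delta_pos":[0,0,0],"spin":0},{"fingers":6,"delta_pos":[0,0,0],"spin":0},{"fingers":6,"delta_pos":[0,0,0],"spin":0},{"fingers":6,"delta_pos":[0,0,-1.5],"spin":0},{"fingers":6,"delta_pos":[0,0,-4],"spin":0},{"fingers":6,"delta_pos":[0,0,-7],"spin":0},{"fingers":6,"delta_pos":[0,0,-11],"spin":0},{"fingers":6,"delta_pos":[0,0,-14.5],"spin":0},{"fingers":6,"delta_pos":[0,0,-16],"spin":0},{"fingers":6,"delta_pos":[0,0,-16],"spin":0}]'
python3 - <<'E'
from h import *
a=capture("scene");b=capture("top")
cv2.imwrite("pics/a5.png",np.hstack([cv2.resize(a[190:310,260:360],None,fx=4,fy=4,interpolation=2),cv2.resize(b[190:310,285:385],None,fx=4,fy=4,interpolation=2)])[:,:,::-1])
cv2.imwrite("pics/a5s.png",a[:,:,::-1])
for t in("filter_mid","screen_mid","flap_pull"):
  for n in("scene","top"):
    print(t,n,[(round(r["conf"],2),np.round(np.array(r["location"])*[640,480],1).tolist()) for r in spot_point(n,t)])
E
```

```text
time_s: 9.25
tcp_pos: [0.6501, -0.1011, 0.3778]
ee_rot: [[0.994, -0.11, 0.007], [-0.11, -0.994, 0.0], [0.006, -0.001, -1.0]]
wrist_force: [-0.5, 0.1, -0.2]
gripper_width: 0.687
filter_mid scene [(0.73, [328.7, 253.2]), (0.57, [263.2, 195.9])]
filter_mid top [(0.71, [330.6, 253.7])]
screen_mid scene [(0.53, [310.3, 250.1])]
screen_mid top [(0.71, [331.7, 234.4])]
flap_pull scene [(0.84, [421.1, 205.9]), (0.69, [458.7, 417.7]), (0.56, [263.3, 198.3])]
flap_pull top [(0.71, [368.5, 358.9]), (0.68, [125.2, 380.0]), (0.64, [339.9, 175.5])]
```

View pics/a5.png

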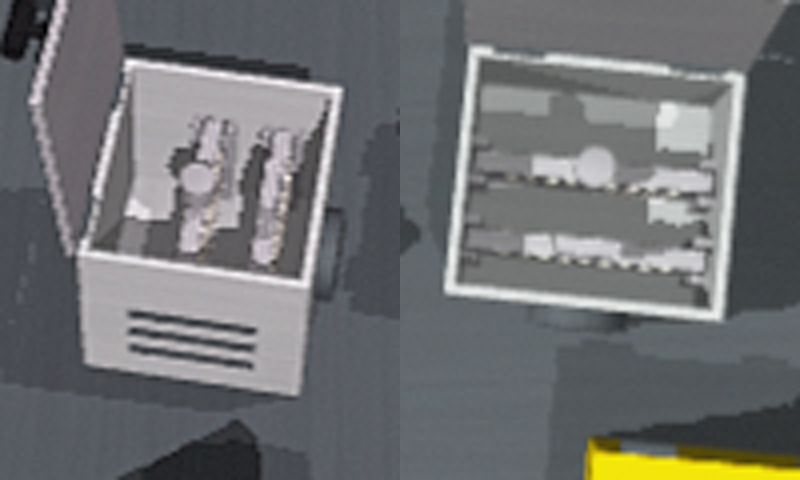

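View pics/a5s.png

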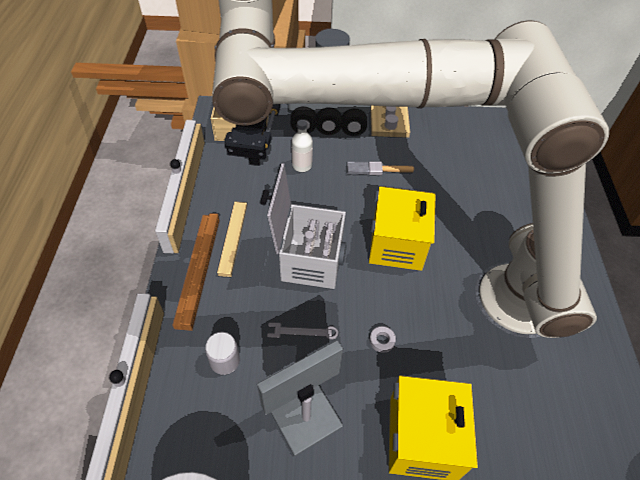

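The flap is open and clear of everything. In the top crop the knob plate is at (597,165), and the bar plate lies along y≈245–255 with its bar around (587,245).

Run:
```python
from h import *
T=lambda x,y:(285+(x-400)/4,190+y/4); S=lambda x,y:(260+x/4,190+y/4)
c=[atz("top",T(*p),.124) for p in((472,50),(743,75),(723,318),(447,292))]
print(np.round(c,4),np.mean(c,0))
print("yaw",np.degrees([np.arctan2(*-(c[0]-c[1])[:2])*1, np.arctan2(*(c[0]-c[3])[1::-1]),np.arctan2(*(c[1]-c[2])[1::-1])]))
print("bar top",atz("top",T(587,243),.119),"knob",atz("top",T(597,165),.113))
print("spot filter",tri((328.7,253.2),(330.6,253.7)),atz("top",(330.6,253.7),.045),atz("scene",(328.7,253.2),.045))
print("scene knob",atz("scene",S(197,178),.113),"bar",atz("scene",S(276,190),.119))
x=np.array([.994,-.112,0]);ctr=np.array([.530,-.089,0])
for P in(ctr-.036*x+[0,0,.119],ctr+.010*x+[0,0,.113]):
  print(P,proj("top",P),proj("scene",P))
B=cv2.imread("pics/a5s.png")[205:270,290:350];cv2.imwrite("pics/a6.png",cv2.resize(B,None,fx=9,fy=9,interpolation=2))
print(sense()["tcp_pos"])
```

```text
[[ 0.6048 -0.0203  0.124 ]
 [ 0.5877 -0.1732  0.124 ]
 [ 0.451  -0.158   0.124 ]
 [ 0.4686 -0.004   0.124 ]] [ 0.52803829 -0.08887202  0.124     ]
yaw [-173.60117793   -6.85639037   -6.35192254]
bar top [ 0.49467803 -0.08307184  0.119     ] knob [ 0.5392055  -0.09001105  0.113     ]
spot filter (array([ 0.49018445, -0.08306701,  0.04608839]), np.float64(0.001107548966422383)) [ 0.49077584 -0.08316068  0.045     ] [ 0.48960744 -0.08375481  0.045     ]
scene knob [ 0.54094639 -0.09057525  0.113     ] bar [ 0.49177646 -0.07951241  0.119     ]
[ 0.494216 -0.084968  0.119   ] [[332.59530748 250.93817302]] [[328.06415935 235.68172571]]
[ 0.53994 -0.09012  0.113  ] [[334.29041268 230.92760867]] [[309.64580823 234.6640107 ]]
[ 0.64898143 -0.1013724   0.37339095]
```

View pics/a6.png

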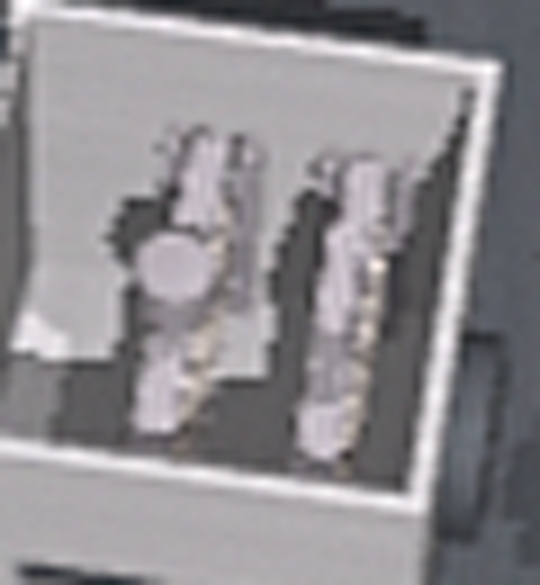

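```bash
python3 -m inch '[{"fingers":6,"delta_pos":[-1.5,0,0],"spin":0},{"fingers":6,"delta_pos":[-4.5,0,0],"spin":0},{"fingers":6,"delta_pos":[-8,0,0],"spin":0},{"fingers":6,"delta_pos":[-11.5,0,0],"spin":0},{"fingers":6,"delta_pos":[-14.5,0,0],"spin":0},{"fingers":6,"delta_pos":[-15.8,0,1],"spin":0},{"fingers":6,"delta_pos":[-15.8,0,4],"spin":0},{"fingers":6,"delta_pos":[-15.8,0,8],"spin":0},{"fingers":6,"delta_pos":[-15.8,0,12],"spin":0},{"fingers":6,"delta_pos":[-15.8,0,16],"spin":0},{"fingers":6,"delta_pos":[-15.8,0,19],"spin":0},{"fingers":6,"delta_pos":[-15.8,0,21],"spin":0},{"fingers":6,"delta_pos":[-15.8,0,22],"spin":0},{"fingers":6,"delta_pos":[-15.8,0,22],"spin":0},{"fingers":6,"delta_pos":[-15.8,0,22],"spin":0}]'
python3 - <<'E'
from h import *
a=capture("scene");
print(sense()["tcp_pos"])
cv2.imwrite("pics/a7.png",cv2.resize(a[160:300,240:380],None,fx=4,fy=4,interpolation=2)[:,:,::-1])
E
```

```text
time_s: 11.15
tcp_pos: [0.4929, -0.084, 0.1555]
ee_rot: [[0.994, -0.11, 0.002], [-0.11, -0.994, -0.0], [0.002, -0.0, -1.0]]
wrist_force: [0.8, -0.2, -0.5]
gripper_width: 0.691
[ 0.49317406 -0.08392103  0.15585989]
```

View pics/a7.png

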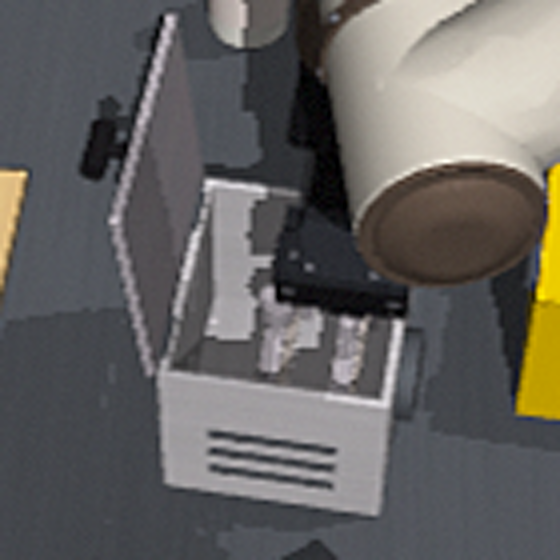

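The gripper is over the near slot. The flap is clear to the left, and the bar plate's near end shows at (348,350) below the gripper. I'll descend to TCP z 0.091 and close.

```bash
python3 -m inch '[{"fingers":6,"delta_pos":[0,0,1.5],"spin":0},{"fingers":6,"delta_pos":[0,0,3.5],"spin":0},{"fingers":6,"delta_pos":[0,0,5],"spin":0},{"fingers":6,"delta_pos":[0,0,6],"spin":0},{"fingers":6,"delta_pos":[0,0,6.3],"spin":0},{"fingers":6,"delta_pos":[0,0,6.3],"spin":0},{"fingers":2.5,"delta_pos":[0,0,6.3],"spin":0},{"fingers":2,"delta_pos":[0,0,6.3],"spin":0},{"fingers":2,"delta_pos":[0,0,6.3],"spin":0},{"fingers":2,"delta_pos":[0,0,6.3],"spin":0},{"fingers":2,"delta_pos":[0,0,6.3],"spin":0},{"fingers":2,"delta_pos":[0,0,6.3],"spin":0},{"fingers":2,"delta_pos":[0,0,6.3],"spin":0}]'
```

```text
time_s: 12.5
tcp_pos: [0.4924, -0.084, 0.0919]
ee_rot: [[0.994, -0.11, 0.001], [-0.11, -0.994, -0.0], [0.001, 0.0, -1.0]]
wrist_force: [-0.2, -1.2, 2.8]
gripper_width: 0.414
```

```bash
python3 -m inch '[{"fingers":2,"delta_pos":[0,0,-0.5],"spin":0},{"fingers":2,"delta_pos":[0,0,-1.5],"spin":0},{"fingers":2,"delta_pos":[0,0,-2.5],"spin":0},{"fingers":2,"delta_pos":[0,0,-4],"spin":0},{"fingers":2,"delta_pos":[0,0,-5.5],"spin":0},{"fingers":2,"delta_pos":[0,0,-7],"spin":0},{"fingers":2,"delta_pos":[0,0,-8.5],"spin":0},{"fingers":2,"delta_pos":[0,0,-10],"spin":0},{"fingers":2,"delta_pos":[0,0,-11.5],"spin":0},{"fingers":2,"delta_pos":[0,0,-13],"spin":0},{"fingers":2,"delta_pos":[0,0,-14.5],"spin":0},{"fingers":2,"delta_pos":[0,0,-16],"spin":0},{"fingers":2,"delta_pos":[0,0,-17.5],"spin":0},{"fingers":2,"delta_pos":[0,0,-19],"spin":0},{"fingers":2,"delta_pos":[0,0,-20],"spin":0},{"fingers":2,"delta_pos":[0,0,-20.5],"spin":0},{"fingers":2,"delta_pos":[0,0,-20.5],"spin":0},{"fingers":2,"delta_pos":[0,0,-20.5],"spin":0},{"fingers":2,"delta_pos":[0,0,-20.5],"spin":0}]'
python3 - <<'E'
from h import *
a=capture("scene");print(sense()["wrist_force"])
cv2.imwrite("pics/a8.png",cv2.resize(a[120:320,220:420],None,fx=3,fy=3,interpolation=2)[:,:,::-1])
E
```

```text
time_s: 14.4
tcp_pos: [0.4917, -0.0839, 0.2957]
ee_rot: [[0.994, -0.11, -0.002], [-0.11, -0.994, 0.0], [-0.002, 0.0, -1.0]]
wrist_force: [0.7, 0.5, -0.7]
gripper_width: 0.409
[-0.08527208  0.10411676 -2.22908805]
```

View pics/a8.png

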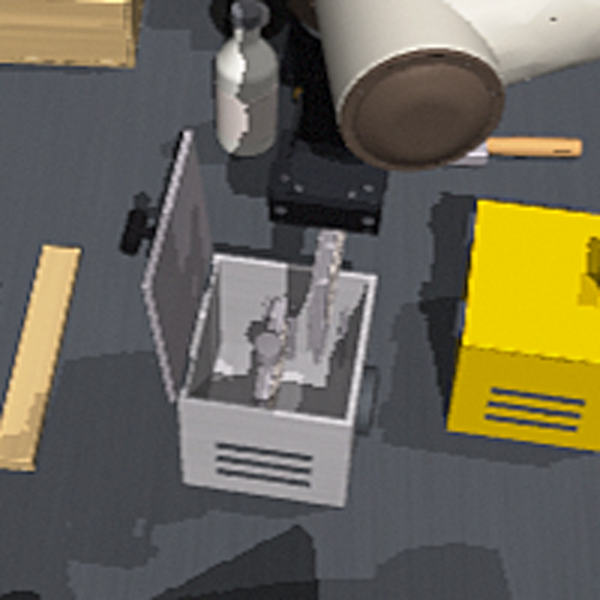

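The bar plate has been drawn above the rim, with its end at (330,240). The knob plate is still in the box and the flap is still up. I'll move out along box +y and turn.

```bash
python3 -m inch '[{"fingers":2,"delta_pos":[0,-0.5,0],"spin":0},{"fingers":2,"delta_pos":[0,-1.5,0],"spin":0},{"fingers":2,"delta_pos":[0,-3,0],"spin":0},{"fingers":2,"delta_pos":[0,-4.5,0],"spin":0},{"fingers":2,"delta_pos":[0,-6,0],"spin":1},{"fingers":2,"delta_pos":[0,-7.5,0],"spin":3},{"fingers":2,"delta_pos":[0,-9,0],"spin":6},{"fingers":2,"delta_pos":[0.1,-10.5,0],"spin":10},{"fingers":2,"delta_pos":[0.2,-12,0],"spin":14},{"fingers":2,"delta_pos":[0.3,-13.5,0],"spin":18},{"fingers":2,"delta_pos":[0.4,-15,0],"spin":22},{"fingers":2,"delta_pos":[0.5,-16.5,0],"spin":26},{"fingers":2,"delta_pos":[0.6,-17.5,0],"spin":30},{"fingers":2,"delta_pos":[0.7,-18.2,0],"spin":34},{"fingers":2,"delta_pos":[0.8,-18.6,0],"spin":38},{"fingers":2,"delta_pos":[0.8,-18.6,0],"spin":42},{"fingers":2,"delta_pos":[0.8,-18.6,0],"spin":46},{"fingers":2,"delta_pos":[0.8,-18.6,0],"spin":49},{"fingers":2,"delta_pos":[0.8,-18.6,0],"spin":50.7},{"fingers":2,"delta_pos":[0.8,-18.6,0],"spin":50.7}]'
python3 - <<'E'
from h import *
s=sense();R=s["ee_rot"];P=s["tcp_pos"];print(P,np.degrees(np.arctan2(R[1,0],R[0,0])))
print(R.T@(np.array([.593,.2255,.237])-P)*100)
a=capture("scene");b=capture("top")
cv2.imwrite("pics/b1.png",a[:,:,::-1]);cv2.imwrite("pics/b1t.png",b[:,:,::-1])
E
```

```text
time_s: 16.45
tcp_pos: [0.5205, 0.1007, 0.2965]
ee_rot: [[0.545, -0.839, -0.0], [-0.839, -0.545, 0.0], [-0.0, 0.0, -1.0]]
wrist_force: [1.0, -0.5, -2.3]
gripper_width: 0.408
[0.52051573 0.10067461 0.29646809] -56.98760130086574
[ -6.51778099 -12.87942077   5.94617957]
```

View pics/b1.png

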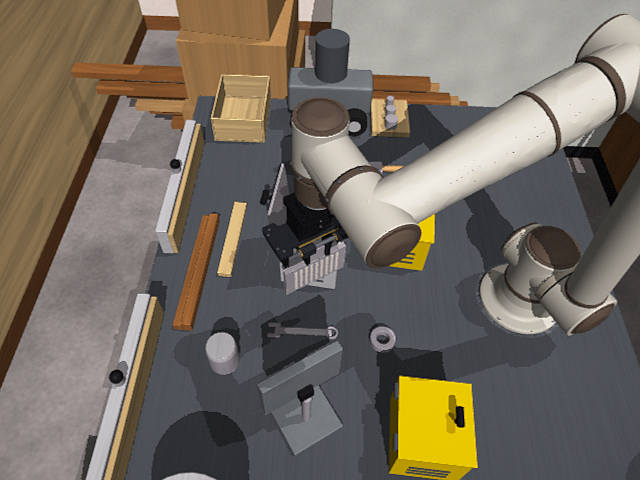

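View pics/b1t.png

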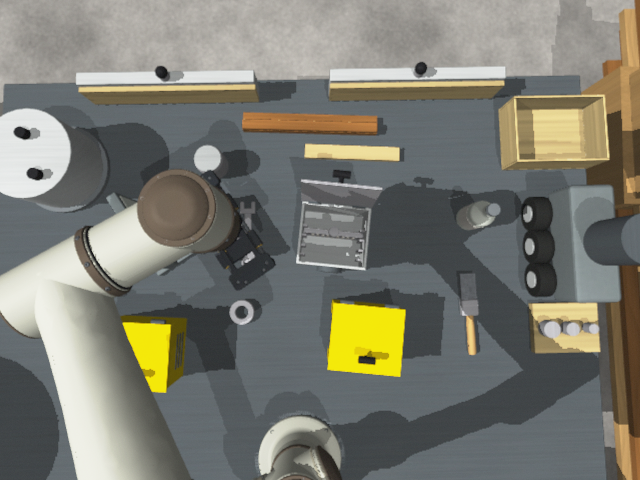

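Run:
```python
from h import *
print(tri((320,118),(175,205)),tri((395,245),(175,205)))
print(sense()["joints"])
print("tin",atz("top",(208,159),.085))
a=cv2.imread("pics/b1.png")[180:440,220:440];cv2.imwrite("pics/b1c.png",cv2.resize(a,None,fx=2.3,fy=2.3,interpolation=2))
```

```text
(array([0.52278789, 0.10276698, 0.65335193]), np.float64(0.0006664713807572885)) (array([0.47198835, 0.17669907, 0.49063799]), np.float64(0.15898886074208718))
[ 2.84591048e+01  1.01261604e+01 -5.51049048e+00 -2.52985004e-03
 -7.43611406e+01  4.56731209e+00]
tin [0.718769   0.20307384 0.085     ]
```

View pics/b1c.png

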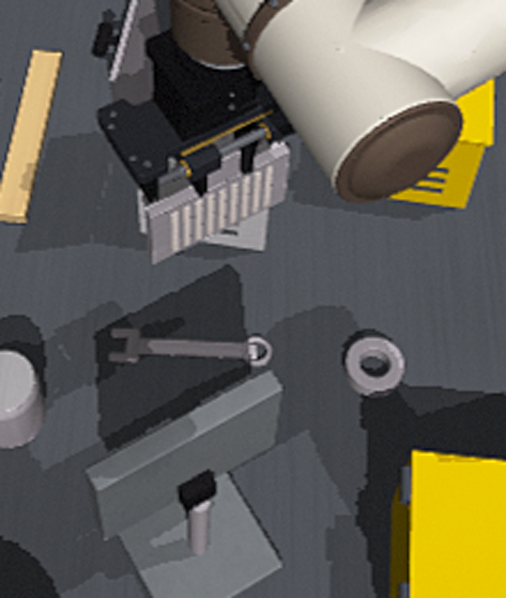

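The plate hangs upright and parallel to the lamp housing. The wrist links are above z≈0.45, well clear of the 0.25 m lamp. I'll slide along the face first while lowering, then close the gap.

```bash
python3 -m inch '[{"fingers":2,"delta_pos":[0,-0.5,0],"spin":0},{"fingers":2,"delta_pos":[0,-1.5,0.2],"spin":0},{"fingers":2,"delta_pos":[0,-2.8,0.6],"spin":0},{"fingers":2,"delta_pos":[0,-4.2,1.2],"spin":0},{"fingers":2,"delta_pos":[0,-5.6,1.8],"spin":0},{"fingers":2,"delta_pos":[0,-7,2.5],"spin":0},{"fingers":2,"delta_pos":[-0.3,-8.4,3.2],"spin":0},{"fingers":2,"delta_pos":[-0.8,-9.8,4],"spin":0},{"fingers":2,"delta_pos":[-1.4,-11,4.7],"spin":0},{"fingers":2,"delta_pos":[-2,-12,5.3],"spin":0},{"fingers":2,"delta_pos":[-2.6,-12.6,5.7],"spin":0},{"fingers":2,"delta_pos":[-3.2,-12.9,5.9],"spin":0},{"fingers":2,"delta_pos":[-3.8,-12.9,5.9],"spin":0},{"fingers":2,"delta_pos":[-4.3,-12.9,5.9],"spin":0},{"fingers":2,"delta_pos":[-4.7,-12.9,5.9],"spin":0},{"fingers":2,"delta_pos":[-5,-12.9,5.9],"spin":0},{"fingers":2,"delta_pos":[-5,-12.9,5.9],"spin":0}]'
python3 - <<'E'
from h import *
s=sense();R=s["ee_rot"];P=s["tcp_pos"];print(P)
a=capture("scene");b=capture("top")
cv2.imwrite("pics/c1.png",np.hstack([cv2.resize(a[250:470,220:380],None,fx=2.5,fy=2.5),cv2.resize(b[130:350,90:250],None,fx=2.5,fy=2.5)])[:,:,::-1])
for t in("lamp_face","filter_mid","lamp"):
  r={}
  for n in("scene","top"):
    q=spot_point(n,t);r[n]=[np.array(x["location"])*[640,480] for x in q];print(t,n,[(round(x["conf"],2),np.round(np.array(x["location"])*[640,480],1).tolist()) for x in q])
  if r["scene"] and r["top"]:print(tri(r["scene"][0],r["top"][0]))
E
```

```text
time_s: 18.25
tcp_pos: [0.6014, 0.2124, 0.238]
ee_rot: [[0.544, -0.839, 0.001], [-0.839, -0.544, 0.0], [-0.0, -0.001, -1.0]]
wrist_force: [-0.5, -0.9, -1.4]
gripper_width: 0.41
[0.60141687 0.21240413 0.23799572]
lamp_face scene [(0.69, [293.1, 374.6])]
lamp_face top [(0.6, [150.6, 226.4])]
(array([0.55290959, 0.30063771, 0.18335317]), np.float64(0.004113169206769725))
filter_mid scene [(0.72, [272.9, 330.0]), (0.31, [315.3, 261.0])]
filter_mid top [(0.63, [192.0, 202.4])]
(array([0.60040512, 0.2117503 , 0.19015555]), np.float64(0.0023286830972573313))
lamp scene [(0.58, [300.7, 406.2])]
lamp top [(0.68, [178.0, 236.7])]
(array([ 5.41921236e-01,  2.99241850e-01, -4.06716521e-04]), np.float64(0.0021229656761323577))
```

View pics/c1.png

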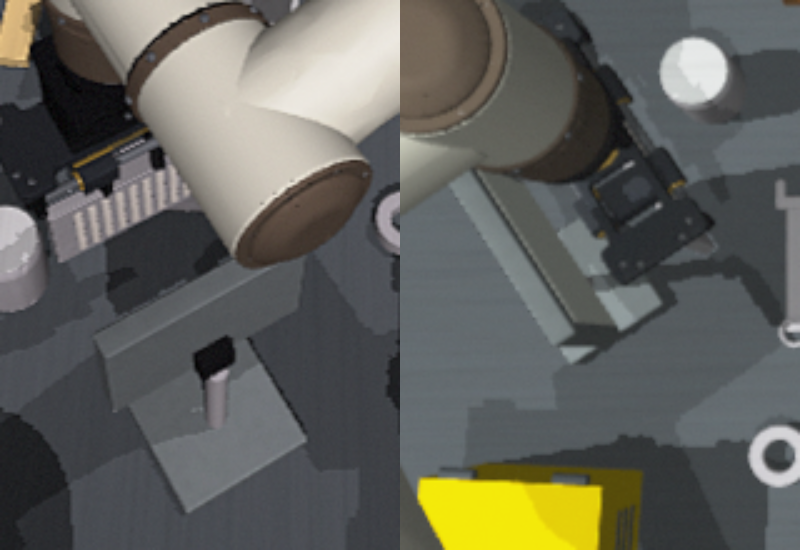

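The networks put filter_mid at (0.600, 0.212, 0.190), which agrees with my TCP figure. That is 105 mm from the face and about 1 mm off centre sideways. I'll take the last 1.5 cm and settle.

```bash
python3 -m inch '[{"fingers":2,"delta_pos":[-0.4,0,0],"spin":0},{"fingers":2,"delta_pos":[-0.8,0,0],"spin":0},{"fingers":2,"delta_pos":[-1.2,0,0],"spin":0},{"fingers":2,"delta_pos":[-1.5,0,0],"spin":0},{"fingers":2,"delta_pos":[-1.5,0,0],"spin":0},{"fingers":2,"delta_pos":[-1.5,0,0],"spin":0},{"fingers":2,"delta_pos":[-1.5,0,0],"spin":0},{"fingers":2,"delta_pos":[-1.5,0,0],"spin":0},{"fingers":2,"delta_pos":[-1.5,0,0],"spin":0},{"fingers":2,"delta_pos":[-1.5,0,0],"spin":0}]'
python3 - <<'E'
from h import *
s=sense();P=s["tcp_pos"];d=P[:2]-[.544,.3005];print(P,"normal",d@[.545,-.839],"lat",d@[.839,.545],s["gripper_width"],s["wrist_force"])
a=capture("scene");b=capture("top")
cv2.imwrite("pics/d1.png",a[:,:,::-1]);cv2.imwrite("pics/d1t.png",b[:,:,::-1])
for t in("filter_mid","screen_mid","flap_pull"):
  for n in("scene","top"):
    q=spot_point(n,t);print(t,n,[(round(x["conf"],2),np.round(np.array(x["location"])*[640,480],1).tolist()) for x in q])
E
```

```text
time_s: 19.65
tcp_pos: [0.5935, 0.2247, 0.2375]
ee_rot: [[0.544, -0.839, -0.0], [-0.839, -0.544, -0.0], [0.0, 0.0, -1.0]]
wrist_force: [-0.4, 0.2, -0.9]
gripper_width: 0.408
[0.5935223  0.22466616 0.23752183] normal 0.09061424450887427 lat 0.00021976277493605811 0.4075933346162783 [-0.44916637  0.2160681  -0.94020716]
filter_mid scene [(0.7, [274.8, 331.9])]
filter_mid top [(0.54, [186.4, 204.8])]
screen_mid scene [(0.65, [307.3, 250.8])]
screen_mid top [(0.61, [329.1, 236.1])]
flap_pull scene [(0.78, [422.8, 209.1]), (0.78, [458.0, 419.2])]
flap_pull top [(0.85, [126.2, 380.5]), (0.76, [367.7, 361.7]), (0.56, [339.0, 173.9])]
```

View pics/d1.png

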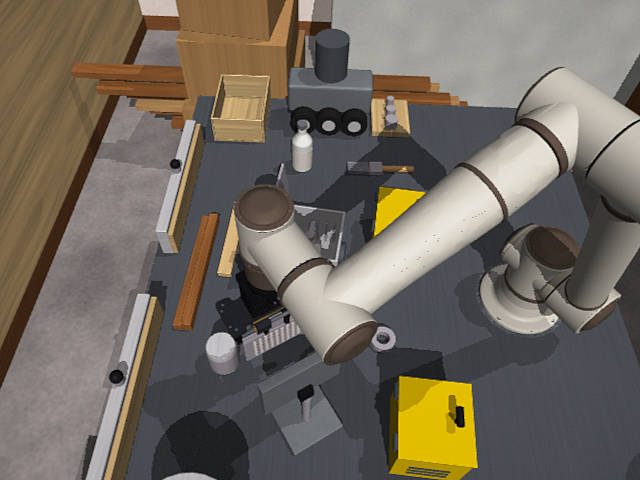

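View pics/d1t.png

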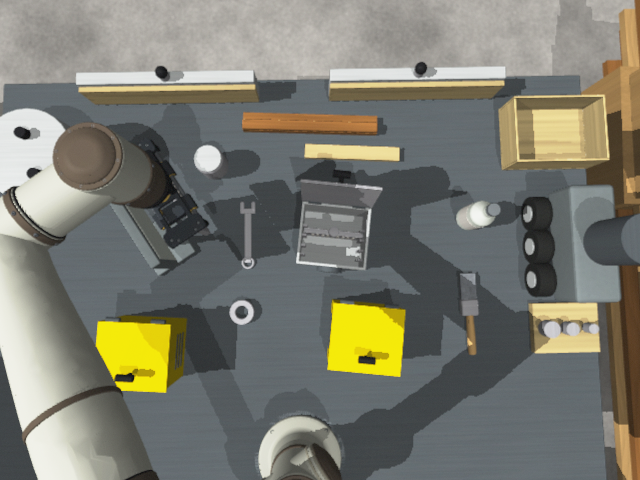

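The plate (scene 272,335) is parallel to the lamp and clear of it. The knob plate is still in the box at top (329,236), the flap is up with its pull at top (339,174), and the other things sit where they were. I'll hand it in.

```bash
python3 -c "
from station import *
print(finish_job())"
```

```text
the job is handed in; nothing more can be done
None
```

The job is handed in at about 20 s of the 58 s allowed, with the bar-pull plate held in front of the lamp. `finish_job` gives no verdict, so the result below rests on my own checks.

**What I did:** I pinched the grey box's flap pull and swung it past upright, aiming for about 1.7 rad. I then released it, took the bar-pull plate from the near slot, drew it straight up, and carried it to the lamp.

**Last checks:**
- **Plate position:** worked out from the gripper pose, its centre is 91 mm from the lamp face, under 1 mm off sideways and at a height of about 0.19 m. The networks confirmed this to about 1 mm just before the last 1.5 cm move; I did not work it out again from the final picture.
- **Plate angle:** the gripper is within about 1° of my estimate of the lamp's angle, and the tool points straight down.
- **Grip:** the fingers are open 35.5 mm on the 36 mm bar, with a small, steady wrist force.
- **Rest of the scene:** the flap is standing open and the round-knob plate is still in the box. The other things look unmoved.

**Disagreements:** the networks' estimates of the lamp face differed by up to about 9 mm sideways. I used the housing edges together with the networks' lamp-base point instead. The networks' hinge point was about 25 mm too high, so I discarded it and used the box edges. I did not measure the flap's final angle; I judged it only from the pictures and the path I commanded.

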